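# Weigh the amber vial on the beam balance

### The arm

A 6-joint arm with a two-finger parallel gripper is mounted at the origin on a cart in front of the work surface, level with it; the furniture and walls round the work are solid. World frame = base frame: x ahead of the robot, y to its left, z up, the work surface at z = 0. Lengths are in m, angles in rad, forces in N, time in s.
With the tool pointing down it reaches from about 0.35 to 0.775 m from the base axis. Payload 7.3 kg.
Tool frame: the origin (TCP) lies midway between the tips of the shut fingers; the grasp point (between the pads) lies 19 mm behind it; z points along the fingers, y is the line along which they close (so a half turn about z gives the same grasp; the last joint's range is limited). The gripper opens to 92 mm and grips with 3 to 60 N. Pads are 19 mm wide; open, the fingers measure 130 mm over their backs; the gripper's body (75 mm by 190 mm) begins 47 mm behind the grasp point.
Start: joints at [-1.485, 0.342, 1.524, -0, 1.275, -0.146], TCP at [0.121, -0.511, 0.227] pointing down, gripper open.
Joint ranges: [-2.53, 2.53], [-0.77, 2.02], [0.04, 2.7], [-1, 4.14], [0.28, 2.66], [-3.11, 3.11]. Speed limits (rad/s): [2.57, 2.57, 3.14, 3.14, 3.14, 3.14].

### API

Orientations are given as [roll, pitch, yaw] about the fixed x, y, z axes, in that order (R = Rz(yaw) Ry(pitch) Rx(roll)).
In Python, from bench import arm gives the robot as it stands.
- The arm moves only by the tool servo_tool, never from a script. Its argument "rows" is a list of rows, each a list of 5 numbers: the gripper's target within -1 to 1 (fully open at 1, half-way at 0, shut at -1), then the shift along the tool's x, y, z as a fraction of full scale, then the turn about the tool's z as a fraction of full scale. In form: [[gripper, x, y, z, yaw], ...]. A call has 1 to 10 rows; each row shifts and turns the commanded pose from where the row before left it, along the tool's axes as they then stand; what a row does not reach is not made up. Full scale, the value 1, is 0.025 m for a shift and 0.08 rad for a turn. A row lasts 1/8 s, in which the tool goes at most 62.5 mm and 10.7 degrees, less where a joint would pass 70% of its speed; a pose out of reach is approached as far as the arm can. A call with a number of a shift or a turn outside -1 to 1 is refused whole. A call with a gripper value outside its range is refused whole. The fingers move at their own pace and stop on an object; "force" is the grip in N (left out, the last holds). Time passes only in rows, so rows that do not move let the fingers close. It gives the time, the measured TCP pose, the force, the opening and the grip force at its end, in the units of the state.
- arm.sense(): the state, without advancing time (a new reading comes with each control period).
- arm.grab_frame(name): name is "side" or "top" or "wrist"; returns the picture (384x512x3 uint8, blue, green, red); there is no depth.
- arm.camera_params(name): a dict with "vertical_fov" (degrees; the focal length in pixels is half the picture's height over the tangent of half this angle, whatever the lens; pixels are square), "cx", "cy" (the principal point, pixels), "xyz" and "attitude" of the camera in the world; the wrist camera has in their place "tool_from_camera" (4x4, takes a point from camera to tool coordinates, whose origin is the TCP and whose axes are the flange's). Camera axes: x right, y down, z forward; pixel columns grow to the right and rows downward; lengths in m; the calibration is good to about 2 mm. The wrist camera is an equidistant fisheye: a pixel r from the principal point sees the ray r / f radians off the axis. A picture is of the moment at which its call begins: read the wrist's pose just before it. camera_params takes no time and is no camera call.
- arm.close_job(): hands the job in; it is judged then, once.
The state is a dict: "time_s": time; "qpos": joint angles; "qvel": joint speeds; "joint_efforts": joint torques, N m; "eef_pos": TCP position; "tcp_rot": TCP orientation; "force": force on the tool from outside, world axes, zero at the start; "torque": the same for the moment, N m; "opening": finger opening in m; "finger_force": force on a finger pad.
Only numpy, scipy, OpenCV 4.12 (cv2) and the standard library are available. Lean on these libraries where they do the work, as an engineer would, in place of code of your own. Each camera call takes 0.05 s, during which the arm holds its last target. There are 200 camera calls.

### The job

First stand the brown glass vial with the black cap from the open left part of the table (not the one at the back beside the tall dispenser) upright on the pan of the beam balance and let go of it, so that the pan sinks. Then slide the brass counterpoise along the beam by its black ball knob until the beam comes to rest level, its red pointer at the red mark, and let go. Leave the clear bottles with the white and the green cap standing where they are.

Things in the scene. Friction and masses are not known exactly. Their poses are not given: they have to be found in the camera images.
- amber_centre (a point): Centre (half-way up) of the vial to weigh: brown glass, black screw cap, round, body 38 mm across from the foot to 68 mm up, 99 mm tall, loose, upright. Its mass differs from run to run (about 0.15 to 0.25 kg). Its z axis runs up through the cap. It stands in the open left part of the table, among the other two bottles in any order; a like vial at the far back is not used.
- clear_centre (a point): Centre of a bystander: clear glass bottle with white cap, 44 mm across, 104 mm tall, loose. To be left where it stands.
- green_centre (a point): Centre of a bystander: slim clear glass bottle with green cap, 28 mm across, 119 mm tall, loose. To be left where it stands.
- pan_centre (a point): Centre of the upper face of the balance's round steel pan (floor 85 mm across, 100 mm over its rim, which stands 5 mm above the floor). 120 mm from the pivot along the beam; 30 mm above the pivot when the beam is level. The pan stays level while it rises and sinks with the beam (1.2 mm per 0.01 rad), yielding softly (under 3 N). Where on the pan a load stands does not matter.
- pivot (a point): The beam's pivot, 95 mm above the table, between two grey cheeks on a fixed stand (grey base 85 x 350 x 14 mm) whose place and direction vary. Its y axis points along the level beam to the pan, z up; the counterpoise is on the -y side. On that side, 258 mm from the pivot, an upright white plate (top 126 mm above the table) has a red line where the beam's red pointer stands when level.
- knob (a point): Centre of the counterpoise's black ball knob, 24 mm across. It is 46 mm above the beam's centre line (so 46 mm above the pivot's height when the beam is level); the brass block under it is 30 mm long along the beam, its top 30 mm below the ball's centre. The knob tilts with the beam.
- counterpoise (a joint): Position of the counterpoise along the beam in m, 0 to 0.155, growing away from the pan; at 0 it is 50 mm from the pivot. It slides stiffly (about 2 N) and stays where it is left.
- beam (a joint): Tilt of the beam in rad: 0 level, positive with the pan low, stops at -0.23 and 0.23. The beam swings softly, damped, settling within 1.5 s. When free it leans in proportion to the unbalance: each 10 mm that the counterpoise is moved away from the pan lowers this value by about 0.0175 rad (1 degree).
Mind the look-alikes: they are no part of the job. Leave any blue look-alike of the part that bears amber_centre alone.

How it is judged:
By the outcome, as a careful person would: the job done as asked, in the order asked, and still so for the second after the job is handed in, with the robot touching nothing.
It also fails if it takes over 45 s, if anything falls off the work surface, if the arm or the gripper's body presses on something with over 40 N, if the wrist force passes 120 N, or if a joint passes its speed limit or range.

## Working session

There is one attempt and no reset: what is moved stays moved. The work goes in short steps, Python scripts to look and compute and a tool call to move; the robot and the scene stay as the last step left them, time stands still between calls to the robot, and variables do not carry over. Pictures are saved under pics/ and viewed, at most 10 in all, crops included, and the job is handed in when it is done.

Besides the shell and the picture viewer there is one more tool, called after "Call:" as name(argument=value, ...) on one line, values as JSON. servo_tool: Moves the arm, as the interface text tells. Shift numbers are shares of 0.025 m and turn numbers shares of 0.08 rad, none past 1 either way. Its arguments: {"type":"object","properties":{"rows":{"type":"array","items":{"type":"array","items":{"type":"number","minimum":-1,"maximum":1}}},"force":{"type":"number"}},"required":["rows"]}

```bash
mkdir -p pics
cat > h.py <<'E'
import numpy as np, cv2
from scipy.spatial.transform import Rotation as R
from bench import arm
def cam(n):
    p=arm.camera_params(n); f=192/np.tan(np.radians(p['vertical_fov'])/2); return p,f
def ray(n,u,v,s=None):
    p,f=cam(n)
    x,y=u-p['cx'],v-p['cy']
    if n=='wrist':
        r=np.hypot(x,y); t=r/f; d=np.array([x/r*np.sin(t),y/r*np.sin(t),np.cos(t)]) if r>0 else np.array([0,0,1.])
        T=np.array(p['tool_from_camera']); s=s or arm.sense()
        Rt=R.from_euler('xyz',s['tcp_rot']).as_matrix()
        return np.array(s['eef_pos'])+Rt@T[:3,3], Rt@T[:3,:3]@d
    d=np.array([x/f,y/f,1]); M=R.from_euler('xyz',p['attitude']).as_matrix()
    return np.array(p['xyz']),M@d
def onz(n,u,v,z,s=None):
    o,d=ray(n,u,v,s); return o+d*(z-o[2])/d[2]
def proj(n,P):
    p,f=cam(n); M=R.from_euler('xyz',p['attitude']).as_matrix(); c=M.T@(np.array(P)-p['xyz']); return p['cx']+f*c[0]/c[2],p['cy']+f*c[1]/c[2]
E
python3 - <<'E'
from h import *
for n in('side','top','wrist'): print(arm.camera_params(n))
print(arm.sense())
a=arm.grab_frame('side');b=arm.grab_frame('top')
np.save('side0.npy',a);np.save('top0.npy',b)
cv2.imwrite('pics/side0.png',a);cv2.imwrite('pics/top0.png',b)
E
```

```text
{'vertical_fov': 49.79971026382173, 'cx': 255.8475754207626, 'cy': 187.34045954827096, 'xyz': array([0.82233564, 0.46463409, 0.84919928]), 'attitude': array([-2.58936161,  0.0080765 ,  2.40534084])}
{'vertical_fov': 51.556127457291325, 'cx': 259.17955508516127, 'cy': 189.92059516734454, 'xyz': array([0.4581175 , 0.12612037, 1.04576817]), 'attitude': array([-3.07213914e+00,  2.75578150e-03, -1.55805681e+00])}
{'vertical_fov': 65.70646984690485, 'cx': 254.6519062221927, 'cy': 194.94929945329628, 'tool_from_camera': array([[ 7.53440143e-04, -9.69194276e-01, -2.46296341e-01,
         6.60579735e-02],
       [ 9.99999702e-01,  7.72006153e-04,  2.11776340e-05,
        -1.48388640e-04],
       [ 1.69617049e-04, -2.46296283e-01,  9.69194569e-01,
        -1.57844949e-01],
       [ 0.00000000e+00,  0.00000000e+00,  0.00000000e+00,
         1.00000000e+00]])}
{'time_s': 0.0, 'qpos': array([-1.48502414e+00,  3.42725729e-01,  1.52502172e+00, -3.41532197e-05,
        1.27542776e+00, -1.46004802e-01]), 'qvel': array([-0.0013329 , -0.00073207,  0.00134684,  0.00015582, -0.00129044,
       -0.00057431]), 'joint_efforts': array([ 2.26890629e-04, -4.31245458e+01, -2.44221246e+01,  7.17328792e-02,
        5.61536278e-02, -1.47490937e-04]), 'eef_pos': array([ 0.12056894, -0.51053585,  0.22604178]), 'tcp_rot': array([-3.14002218e+00, -1.97929688e-04,  2.31786796e-01]), 'force': array([ 0.13575994,  0.03768589, -0.45225116]), 'torque': array([ 0.0047616 , -0.00872419,  0.00047422]), 'finger_force': 0.0, 'opening': 0.0916844876429871}
```

View pics/side0.png

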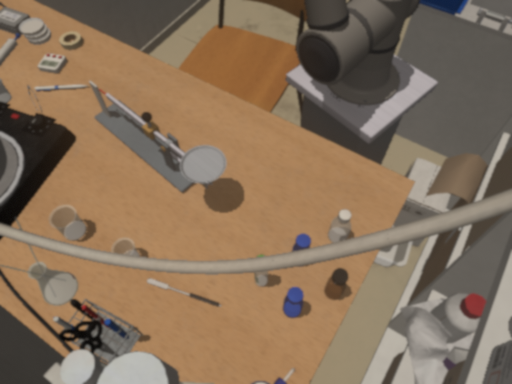

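View pics/top0.png

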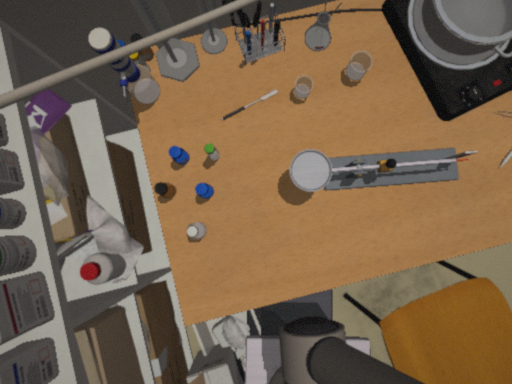

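Side view: the brown vial with a black cap is at (337,283) and at (162,189) in top. The look-alikes are blue vials at side (293,302) and (302,243), top (179,155) and (204,191). The clear bottles are white (341,225) and green (261,272) in side. The brown vial in the open left part fits the description. A crop will confirm it.

Run:
```python
from h import *
a=np.load('side0.npy');b=np.load('top0.npy')
A=cv2.resize(a[210:320,240:370],None,fx=3,fy=3,interpolation=2)
B=cv2.resize(b[140:250,140:230],None,fx=3,fy=3,interpolation=2)
C=cv2.resize(b[140:200,280:500],None,fx=3,fy=3,interpolation=2)
W=np.zeros((330+180,670,3),np.uint8);W[:330,:390]=A;W[:330,395:665]=B;W[330:,:660]=C
cv2.imwrite('pics/c0.png',W)
print('vial cap top', onz('top',161,187,.099), onz('side',341,271,.099))
for n,t,z in(('white',(193,231),.104),('green',(210,149),.119),('blue1',(177,152),.099),('blue2',(203,190),.099)): print(n,onz('top',*t,z))
print('pan',onz('top',311,171,.125),onz('side',204,164,.125))
print('knob',onz('top',390,164,.141),onz('side',146,117,.141))
print('ptr',onz('top',476,153,.1), 'edge',onz('top',140,120,0),onz('top',175,270,0))
# rod: triangulate midpoint by plane intersections
o1,d1=ray('side',0,230);_,d2=ray('side',512,200);n1=np.cross(d1,d2)
for u,v in((40,92),(130,55),(240,8)):
  o,d=ray('top',u,v); t=n1@(o1-o)/(n1@d); print('rod',o+d*t)
```

```text
vial cap top [0.52799385 0.36429556 0.099     ] [0.52240212 0.36445196 0.099     ]
white [0.42451336 0.28440124 0.104     ]
green [0.61766857 0.24650788 0.119     ]
blue1 [0.61285669 0.32832216 0.099     ]
blue2 [0.52206799 0.263719   0.099     ]
pan [0.56780792 0.00937987 0.125     ] [0.56932272 0.01201683 0.125     ]
knob [ 0.58426665 -0.16933324  0.141     ] [ 0.59109153 -0.16759732  0.141     ]
ptr [ 0.61908124 -0.38889097  0.1       ] edge [0.71407488 0.45070704 0.        ] [0.31923098 0.34627848 0.        ]
rod [0.61842416 0.41651314 0.5362772 ]
rod [0.69267342 0.31945193 0.4804228 ]
rod [0.81270277 0.16500881 0.39378057]
```

View pics/c0.png

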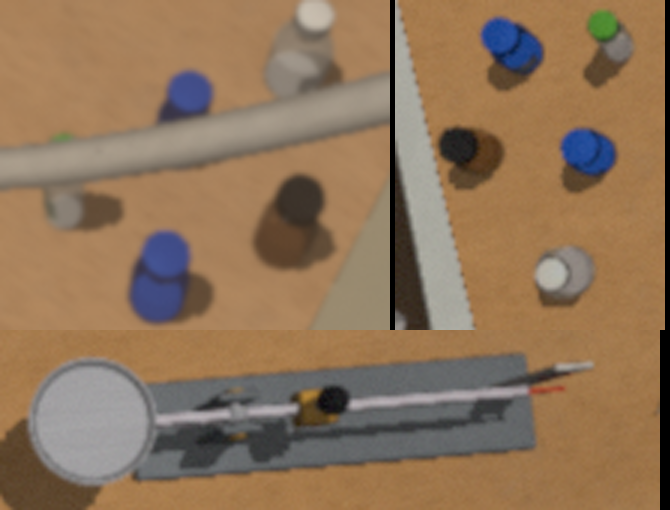

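The crop confirms it: brown vial, black cap, by the table edge. The knob is near (390,164) in top, and the beam runs to the red pointer at about (468,156).

Call:
servo_tool(rows=[[0.25,0.99,-0.85,0,0.7],[0.25,0.99,-0.85,0,0.7],[0.25,0.99,-0.85,0,0],[0.25,0.99,-0.85,0,0],[0.25,0.99,-0.85,0,0],[0.25,0.99,-0.85,0,0],[0.25,0.99,-0.85,0,0],[0.25,0.99,-0.85,0,0],[0.25,0.99,-0.85,0,0],[0.25,0.99,-0.85,0,0]], force=15)

```text
time_s: 1.35
eef_pos: [0.3372, -0.2659, 0.2265]
tcp_rot: [-3.141, 0.0, 0.12]
force: [0.6, -0.8, 0.0]
opening: 0.0572
finger_force: 0.0
```

Call:
servo_tool(rows=[[0.25,0.99,-0.85,0,0],[0.25,0.99,-0.85,0,0],[0.25,0.99,-0.85,0,0],[0.25,0.99,-0.85,0,0],[0.25,0.99,-0.85,0,0],[0.25,0.2,-1,0,0],[0.25,0.2,-1,0,0],[0.25,0.2,-1,0,0],[0.25,0.2,-1,0,0],[0.25,0.2,-1,0,0]])

```text
time_s: 2.6
eef_pos: [0.4566, -0.0187, 0.2264]
tcp_rot: [-3.141, 0.001, 0.12]
force: [-0.5, -0.9, 0.3]
opening: 0.0572
finger_force: 0.0
```

Call:
servo_tool(rows=[[0.25,0.2,-1,0,0],[0.25,0.2,-1,0,0],[0.25,0.2,-1,0,0],[0.25,0.2,-1,0,0],[0.25,0.2,-1,0,0],[0.25,0.2,-1,0,0],[0.25,0.2,-1,0,0],[0.25,0.2,-1,0,0],[0.25,0.2,-1,0,0],[0.25,0.2,-1,0,0]])

```text
time_s: 3.85
eef_pos: [0.4763, 0.2354, 0.2263]
tcp_rot: [3.141, 0.001, 0.12]
force: [0.4, 0.4, 0.0]
opening: 0.0574
finger_force: 0.0
```

Call:
servo_tool(rows=[[0.25,0.2,-1,0,0],[0.25,0.2,-1,0,0],[0.25,0.2,-1,0,0],[0.25,0.2,-1,0,0],[0.25,0,0,0,0]])

```text
time_s: 4.47
eef_pos: [0.484, 0.3374, 0.2259]
tcp_rot: [3.141, 0.001, 0.122]
force: [0.4, -0.2, 0.1]
opening: 0.0571
finger_force: 0.0
```

Run:
```python
from h import *
s=arm.sense();print(s['time_s'],s['eef_pos'],s['tcp_rot'],s['opening'])
w=arm.grab_frame('wrist');np.save('w1.npy',w);cv2.imwrite('pics/w1.png',w)
import pickle;pickle.dump(s,open('s1.pkl','wb'))
```

```text
4.475 [0.48402526 0.3374311  0.22585998] [3.14125017e+00 1.10079550e-03 1.21825225e-01] 0.05710068201808649
```

View pics/w1.png

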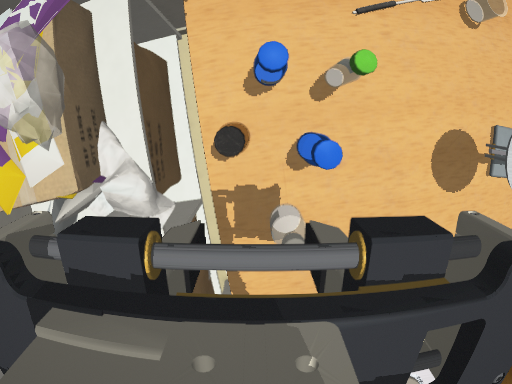

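Wrist view: the black cap is at (229,141), the blue caps at (273,56) and (326,153), green at (364,62) and white at (286,218).

Run:
```python
from h import *
import pickle;s=pickle.load(open('s1.pkl','rb'))
P=onz('wrist',229,141,.099,s);print(P, onz('wrist',326,153,.099,s))
y=s['tcp_rot'][2];d=P-s['eef_pos'];c,q=np.cos(y),np.sin(y)
print('tool shift/25mm',(d[0]*c+d[1]*q)/.025,(d[0]*q-d[1]*c)/.025,(s['eef_pos'][2]-.039)/.025)
```

```text
[0.52746753 0.36763127 0.099     ] [0.52816809 0.27266784 0.099     ]
tool shift/25mm 1.8716135020358209 -0.9878824300378121 7.474399060871904
```

Call:
servo_tool(rows=[[0.25,0.9,-0.48,0,0],[0.25,0.9,-0.48,0,0],[0.25,0,0,1,0],[0.25,0,0,1,0],[0.25,0,0,1,0],[0.25,0,0,1,0],[0.25,0,0,1,0],[0.25,0,0,1,0],[0.25,0,0,1,0],[0.25,0,0,0.45,0]])

```text
time_s: 5.78
eef_pos: [0.5257, 0.364, 0.039]
tcp_rot: [3.14, 0.003, 0.119]
force: [-0.2, -0.4, 0.8]
opening: 0.0574
finger_force: 0.0
```

Call:
servo_tool(rows=[[-1,0,0,0,0],[-1,0,0,0,0],[-1,0,0,0,0],[-1,0,0,0,0]], force=20)

```text
time_s: 6.28
eef_pos: [0.5269, 0.366, 0.0417]
tcp_rot: [-3.141, -0.002, 0.12]
force: [0.3, 1.2, 3.8]
opening: 0.0368
finger_force: 20.0
```

Call:
servo_tool(rows=[[-1,0,0,-1,0],[-1,0,0,-1,0],[-1,0,0,-1,0],[-1,0,0,-1,0],[-1,0,0,-1,0],[-1,0,0,-1,0],[-1,0,0,-1,0],[-1,0,0,-0.6,0],[-1,0,0,0,0]])

```text
time_s: 7.4
eef_pos: [0.5265, 0.3657, 0.2312]
tcp_rot: [-3.141, -0.002, 0.12]
force: [-0.1, 0.8, -2.1]
opening: 0.037
finger_force: 20.0
```

```bash
cat >> h.py <<'E'
def tri(a,b):
    (o1,d1),(o2,d2)=ray('top',*a),ray('side',*b)
    A=np.c_[d1,-d2];t=np.linalg.lstsq(A,o2-o1,rcond=None)[0];p,q=o1+d1*t[0],o2+d2*t[1];return (p+q)/2,np.linalg.norm(p-q)
E
python3 - <<'E'
from h import *
s=arm.sense();print(s['eef_pos'],s['opening'],s['force'])
print('pan',tri((311,171),(204,164))); print('knob',tri((390,164),(146,117)))
for c in((327,188),(456,179),(454,148)): print('base',onz('top',*c,.014))
E
```

```text
[0.52653971 0.36565582 0.23116808] 0.0369705736755592 [-0.11643907  0.78821772 -2.05426849]
pan (array([0.56806043, 0.00908034, 0.12073476]), np.float64(0.0006925806297258141))
knob (array([ 0.58701314, -0.17354288,  0.13239382]), np.float64(0.0039739769052177945))
base [ 0.53707214 -0.0464587   0.014     ]
base [ 0.56477154 -0.3820348   0.014     ]
base [ 0.64621934 -0.37856544  0.014     ]
```

Call:
servo_tool(rows=[[-1,0,0.5,0,0],[-1,0,1,0,0],[-1,0,1,0,0],[-1,0,1,0,0],[-1,0,1,0,0],[-1,0,1,0,0],[-1,0,1,0,0],[-1,0,1,0,0],[-1,0,1,0,0],[-1,0,1,0,0]])

```text
time_s: 8.65
eef_pos: [0.5539, 0.128, 0.2291]
tcp_rot: [3.141, 0.003, 0.119]
force: [0.9, 0.3, -1.9]
opening: 0.0366
finger_force: 20.0
```

Call:
servo_tool(rows=[[-1,0,1,0,0],[-1,0,1,0,0],[-1,0,1,0,0],[-1,0,1,0,0],[-1,0,0.5,0,0],[-1,0,0.35,0,0],[-1,0,0,0,0],[-1,0,0,1,0],[-1,0,0,0.8,0],[-1,0,0,0,0]])

```text
time_s: 9.9
eef_pos: [0.5681, 0.0102, 0.184]
tcp_rot: [-3.141, 0.003, 0.121]
force: [0.7, -0.0, -1.9]
opening: 0.0367
finger_force: 20.0
```

Run:
```python
from h import *
s=arm.sense();print(s['eef_pos'],s['force'])
a=arm.grab_frame('side');b=arm.grab_frame('top')
A=cv2.resize(a[60:220,60:270],None,fx=2.5,fy=2.5);B=cv2.resize(b[110:240,270:500],None,fx=1.2,fy=1.2)
W=np.zeros((400+160,530,3),np.uint8);W[:400,:525]=A;W[400:400+B.shape[0],:B.shape[1]]=B
cv2.imwrite('pics/c2.png',W)
```

```text
[0.56807462 0.01024003 0.18404762] [ 0.72442359 -0.02530206 -1.85325964]
```

View pics/c2.png

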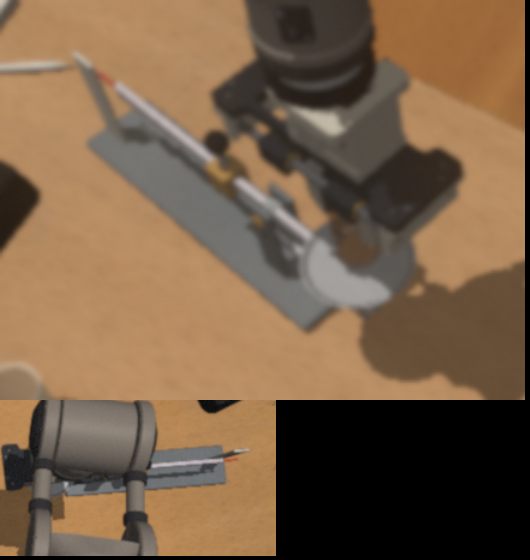

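The vial is over the pan and still a little above it; the beam is about level. I'll lower it until the force changes.

Call:
servo_tool(rows=[[-1,0,0,0.4,0],[-1,0,0,0.4,0],[-1,0,0,0,0]])

```text
time_s: 10.38
eef_pos: [0.5685, 0.0094, 0.1645]
tcp_rot: [-3.141, 0.002, 0.12]
force: [0.8, 0.1, -1.8]
opening: 0.0368
finger_force: 20.0
```

Call:
servo_tool(rows=[[-1,0,0,0.3,0],[-1,0,0,0.3,0],[-1,0,0,0,0]])

```text
time_s: 10.75
eef_pos: [0.569, 0.0092, 0.1499]
tcp_rot: [3.141, 0.001, 0.12]
force: [-0.1, -1.0, -0.8]
opening: 0.0368
finger_force: 20.0
```

Call:
servo_tool(rows=[[-1,0,0,0.2,0],[-1,0,0,0.2,0],[-1,0,0,0,0]])

```text
time_s: 11.12
eef_pos: [0.5692, 0.0092, 0.1401]
tcp_rot: [3.141, 0.0, 0.12]
force: [0.7, -0.5, 1.0]
opening: 0.0367
finger_force: 20.0
```

Call:
servo_tool(rows=[[0.1,0,0,-0.06,0],[0.1,0,0,0,0],[0.3,0,0,0,0],[0.3,0,0,0,0]])

```text
time_s: 11.62
eef_pos: [0.5691, 0.0094, 0.1419]
tcp_rot: [-3.142, 0.0, 0.12]
force: [-1.1, 0.3, 0.5]
opening: 0.0595
finger_force: 0.0
```

Call:
servo_tool(rows=[[0.3,0,0,-0.6,0],[0.3,0,0,-1,0],[0.3,0,0,-1,0],[0.3,0,0,-1,0],[0.3,0,0,-1,0],[0.3,-1,0,0,0],[0.3,-1,0,0,0],[0.3,-1,0,0,0],[0.3,-1,0,0,0],[0.3,0,0,0,0]])

```text
time_s: 12.88
eef_pos: [0.4691, -0.0027, 0.2584]
tcp_rot: [3.141, -0.002, 0.119]
force: [1.2, 0.2, -0.5]
opening: 0.0597
finger_force: 0.0
```

Run:
```python
from h import *
s=arm.sense();print(s['eef_pos'],s['force'])
a=arm.grab_frame('side');b=arm.grab_frame('wrist');np.save('side3.npy',a);np.save('w3.npy',b)
import pickle;pickle.dump(s,open('s3.pkl','wb'))
W=np.zeros((400,800,3),np.uint8);W[:320,:340]=cv2.resize(a[60:220,60:230],None,fx=2,fy=2);W[:384*440//512,350:790]=cv2.resize(b,(440,330))
cv2.imwrite('pics/c3.png',W)
```

```text
[ 0.46913202 -0.00265449  0.25836197] [ 1.19971789  0.1721214  -0.54633958]
```

View pics/c3.png

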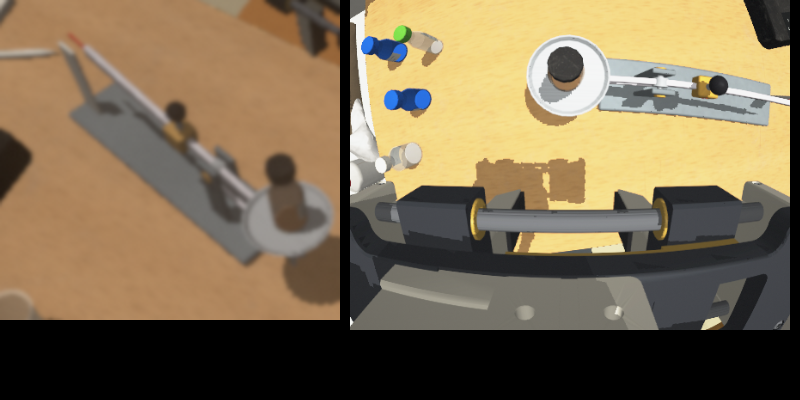

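Vial stands on the sunken pan, with its cap at about (283,168) right panel/side crop. Knob at side (148,115) and wrist (429,99); red pointer tip at side (96,80), above the plate.

```bash
cat >> h.py <<'E'
def tri2(r1,r2):
    (o1,d1),(o2,d2)=r1,r2
    t=np.linalg.lstsq(np.c_[d1,-d2],o2-o1,rcond=None)[0];p,q=o1+d1*t[0],o2+d2*t[1];return (p+q)/2,np.linalg.norm(p-q)
def red(im,minsat=90):
    h=cv2.cvtColor(im,cv2.COLOR_BGR2HSV);m=(((h[...,0]<6)|(h[...,0]>172))&(h[...,1]>minsat)&(h[...,2]>50)).astype(np.uint8)
    n,l,st,c=cv2.connectedComponentsWithStats(m); return [(st[i].tolist(),c[i].round(1).tolist()) for i in range(1,n) if st[i][4]>2]
E
python3 - <<'E'
from h import *
import pickle;s=pickle.load(open('s3.pkl','rb'))
a=np.load('side3.npy');b=np.load('w3.npy')
def dark(im,box):
    x0,y0,x1,y1=box;g=im[y0:y1,x0:x1].max(2);m=(g<65).astype(np.uint8);n,l,st,c=cv2.connectedComponentsWithStats(m)
    return [(st[i][4],(c[i]+[x0,y0]).round(1)) for i in range(1,n) if st[i][4]>15]
print(dark(a,(135,100,162,128)),dark(b,(410,80,450,120)))
print([r for r in red(a) if r[1][0]<150 and r[1][1]<130]); print([r for r in red(np.load('side0.npy')) if r[1][0]<150 and r[1][1]<130])
print(tri2(ray('side',148,115),ray('wrist',429.4,98.9,s)))
print('pan',tri2(ray('side',203.5,169.5),ray('wrist',(568-350)*512/440,76*512/440,s)))
E
```

```text
[(np.int32(49), array([147.7, 115.9]))] [(np.int32(380), array([428.4,  99. ]))]
[([10, 112, 10, 8, 58], [14.6, 115.9])]
[([10, 112, 10, 8, 56], [14.5, 115.9])]
(array([ 0.5867178 , -0.1645842 ,  0.14753956]), np.float64(0.0015360738934002093))
pan (array([0.57023397, 0.00965474, 0.10258042]), np.float64(0.0029409954152097803))
```

Call:
servo_tool(rows=[[0.3,0,0.92,0,0.25],[0.3,0,1,0,0],[0.3,0,1,0,0],[0.3,0,1,0,0],[0.3,0,1,0,0],[0.3,0,1,0,0],[0.3,1,1,0,0],[0.3,1,0,0,0],[0.3,1,0,0,0],[0.3,1,0,0,0]])

```text
time_s: 14.22
eef_pos: [0.5888, -0.1649, 0.2567]
tcp_rot: [3.141, -0.0, 0.1]
force: [0.2, 0.2, -0.2]
opening: 0.0598
finger_force: 0.0
```

Call:
servo_tool(rows=[[0.3,0,0,1,0],[0.3,0,0,1,0],[0.3,0,0,0,0]])

```text
time_s: 14.6
eef_pos: [0.5868, -0.1644, 0.2048]
tcp_rot: [-3.14, 0.004, 0.1]
force: [-0.1, 0.0, -0.0]
opening: 0.0594
finger_force: 0.0
```

Run:
```python
from h import *
s=arm.sense();print(s['eef_pos'],s['force'],s['tcp_rot'])
a=arm.grab_frame('side');b=arm.grab_frame('wrist')
print('tip at knob height', proj('side',[*s['eef_pos'][:2],.148]))
W=np.zeros((400,800,3),np.uint8);W[:400,:340]=cv2.resize(a[70:170,90:175],None,fx=4,fy=4);W[:384*440//512,350:790]=cv2.resize(b,(440,330))
cv2.imwrite('pics/c4.png',W)
```

```text
[ 0.58683099 -0.16435842  0.20480731] [-0.06181173  0.00195897 -0.01082602] [-3.13955224  0.00375061  0.10004148]
tip at knob height (np.float64(147.67360034724985), np.float64(114.7375472634156))
```

View pics/c4.png

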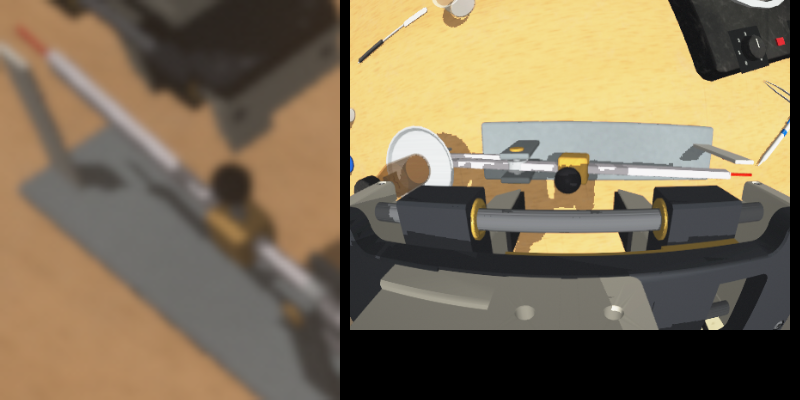

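Wrist panel: the knob (567,180) is centred between the fingers (505–630); side shows it at (148,116), as predicted. Descending.

Call:
servo_tool(rows=[[0.3,0,0,1,0],[0.3,0,0,1,0],[0.3,0,0,0.6,0],[0.3,0,0,0.3,0],[-0.33,0,0,0,0],[-0.33,0,0,0,0],[-0.33,0,0,0,0]], force=5)

```text
time_s: 15.58
eef_pos: [0.5874, -0.1649, 0.1353]
tcp_rot: [3.141, -0.001, 0.1]
force: [-0.4, -0.2, -0.1]
opening: 0.0349
finger_force: 0.0
```

Call:
servo_tool(rows=[[-0.45,0,0.4,0.1,0],[-0.45,0,0.4,0.1,0],[-0.45,0,0.4,0,0],[-0.45,0,0.4,0,0],[-0.45,0,0.4,0,0],[-0.45,0,0.4,0,0],[-0.45,0,0.4,0,0],[-0.45,0,0.4,0,0]])

```text
time_s: 16.58
eef_pos: [0.5949, -0.245, 0.1293]
tcp_rot: [-3.141, 0.0, 0.1]
force: [-0.2, 1.8, -0.7]
opening: 0.0252
finger_force: 1.1
```

Call:
servo_tool(rows=[[-0.45,0,-0.1,0,0],[-0.45,0,-0.1,0,0],[-0.45,0,0,0,0],[-0.45,0,0,0,0],[-0.45,0,0,0,0],[-0.45,0,0,0,0],[-0.45,0,0,0,0],[-0.45,0,0,0,0]])

```text
time_s: 17.58
eef_pos: [0.5945, -0.2394, 0.1294]
tcp_rot: [3.142, 0.0, 0.1]
force: [-1.2, -1.9, 0.2]
opening: 0.0254
finger_force: 0.9
```

Run:
```python
from h import *
s=arm.sense();print(s['eef_pos'],s['force'],s['opening'])
a=arm.grab_frame('side');b=arm.grab_frame('wrist');np.save('w5.npy',b);np.save('side5.npy',a)
W=np.zeros((400,800,3),np.uint8);W[:400,:340]=cv2.resize(a[60:160,80:165],None,fx=4,fy=4);W[:384*440//512,350:790]=cv2.resize(b,(440,330))
cv2.imwrite('pics/c5.png',W)
```

```text
[ 0.5945176  -0.23938554  0.12943252] [-1.24155931 -1.90059112  0.2057543 ] 0.025424264299175776
```

View pics/c5.png

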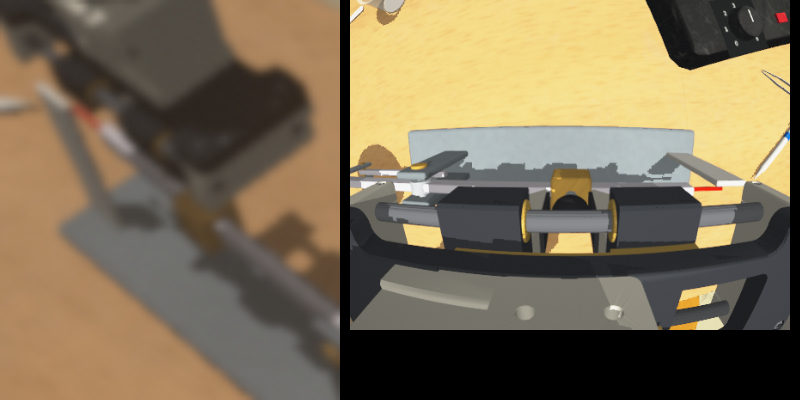

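Right panel: fingers hold the knob; red pointer at wrist (705,188). In side it's near (102,89), nearly back to its unloaded place. I'll convert this to tilt.

Run:
```python
from h import *
pan=np.array([.569,.0095]);u=np.array([np.sin(.1),-np.cos(.1)]);pv=pan+.12*u
print(pv)
for L in(.235,.258):
  print(L,[tuple(np.round(proj('side',[*(pv+u*L*np.cos(t)),.095+L*np.sin(t)]),1)) for t in(-.1,0,.05,.1,.2,.23)])
for f in('side0','side3','side5'):
  a=np.load(f+'.npy').astype(int); r=a[70:100,88:115]; m=r[...,2]-np.maximum(r[...,1],r[...,0]); 
  w=np.where(m>45,m,0); yy,xx=np.mgrid[70:100,88:115]; print(f,m.max(),(w>0).sum(),(w*xx).sum()/w.sum(),(w*yy).sum()/w.sum())
```

```text
[ 0.58098001 -0.1099005 ]
0.235 [(np.float64(109.2), np.float64(99.4)), (np.float64(106.0), np.float64(92.6)), (np.float64(104.5), np.float64(89.2)), (np.float64(103.2), np.float64(85.9)), (np.float64(101.0), np.float64(79.5)), (np.float64(100.5), np.float64(77.7))]
0.258 [(np.float64(104.0), np.float64(95.7)), (np.float64(100.4), np.float64(88.1)), (np.float64(98.8), np.float64(84.4)), (np.float64(97.3), np.float64(80.8)), (np.float64(94.7), np.float64(73.7)), (np.float64(94.1), np.float64(71.6))]
side0 65 21 102.08864027538726 90.79518072289157
side3 70 36 97.25989252564729 79.3942354665364
side5 70 22 101.38003095975232 88.89551083591331
```

Call:
servo_tool(rows=[[-0.45,0,0.25,0,0],[-0.45,0,0.25,0,0],[-0.45,0,0,0,0],[-0.1,0,0,0,0],[-0.1,0,0,0,0],[-0.1,0,0,-0.6,0],[-0.1,0,0,-1,0],[-0.1,0,0,-1,0],[-0.1,-1,0,-0.5,0],[-0.1,-1,0,0,0]])

```text
time_s: 18.92
eef_pos: [0.5463, -0.2572, 0.2096]
tcp_rot: [3.139, -0.003, 0.1]
force: [-0.4, 0.1, -0.3]
opening: 0.0415
finger_force: 0.0
```

Call:
servo_tool(rows=[[-0.1,-1,0.5,0,0],[-0.1,-1,0.5,0,0],[-0.1,-0.5,0.5,0,0],[-0.1,0,0,0,0],[-0.1,0,0,0,0]])

```text
time_s: 19.55
eef_pos: [0.4882, -0.3001, 0.2071]
tcp_rot: [3.142, -0.001, 0.1]
force: [0.4, -0.6, 0.9]
opening: 0.0416
finger_force: 0.0
```

Run:
```python
from h import *
import pickle
s=arm.sense();print(s['time_s'],s['eef_pos'],s['force'],s['opening'])
a=arm.grab_frame('side');b=arm.grab_frame('wrist');np.save('w6.npy',b);np.save('side6.npy',a);pickle.dump(s,open('s6.pkl','wb'))
for a in (np.load('side6.npy'),):
  a=a.astype(int); r=a[70:100,88:115]; m=r[...,2]-np.maximum(r[...,1],r[...,0]); 
  w=np.where(m>45,m,0); yy,xx=np.mgrid[70:100,88:115]; print(m.max(),(w>0).sum(),(w*xx).sum()/w.sum(),(w*yy).sum()/w.sum())
R_=red(b,120);print(R_)
W=np.zeros((520,800,3),np.uint8);W[:400,:340]=cv2.resize(np.load('side6.npy')[60:160,80:165],None,fx=4,fy=4)
c=max([r for r in R_ if 250<r[1][0]],key=lambda r:r[0][4])[1] if R_ else (400,100)
x0=int(np.clip(c[0]-45,0,402));y0=int(np.clip(c[1]-55,0,264));print(x0,y0)
W[:480,350:790]=cv2.resize(b[y0:y0+120,x0:x0+110],(440,480),interpolation=2)
cv2.imwrite('pics/c6.png',W)
```

```text
19.55 [ 0.48822575 -0.30007809  0.20710335] [ 0.41253254 -0.6377069   0.94430246] 0.04156632412862894
69 26 101.26571038251366 89.39002732240438
[([326, 63, 25, 4, 44], [338.5, 64.5]), ([316, 72, 33, 6, 117], [330.8, 74.4]), ([213, 87, 3, 2, 3], [214.0, 87.7]), ([508, 116, 4, 6, 21], [509.4, 118.4]), ([501, 120, 5, 7, 24], [502.8, 123.4]), ([494, 125, 5, 7, 26], [495.7, 128.0])]
285 19
```

View pics/c6.png

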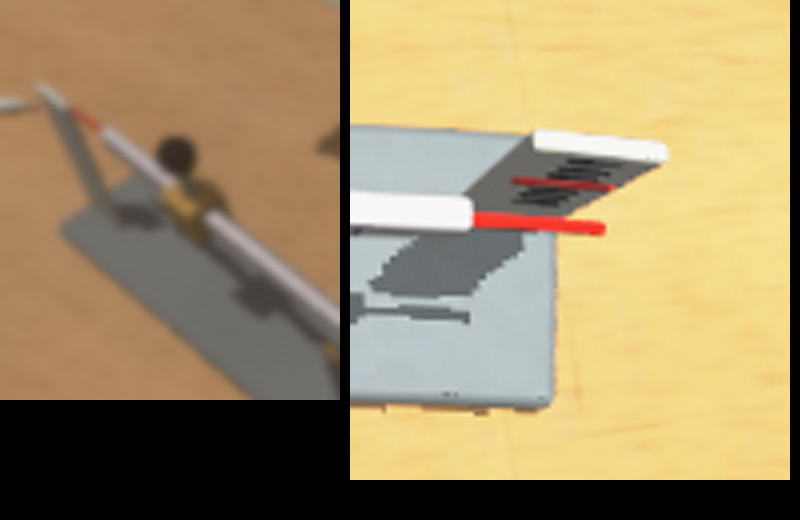

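Wrist crop: the plate stands alongside the beam with its red line at (338,64), and the pointer at (331,74) still needs its height resolved. A second, more slanted view will triangulate both.

Call:
servo_tool(rows=[[-0.1,-0.9,0,0,0],[-0.1,-0.9,0,0,0],[-0.1,0,0,0,0],[-0.1,0,0,0,0]])

```text
time_s: 20.15
eef_pos: [0.4437, -0.3046, 0.2071]
tcp_rot: [3.141, -0.001, 0.1]
force: [0.4, 0.7, -0.7]
opening: 0.0414
finger_force: 0.0
```

```bash
cat > meas.py <<'E'
from h import *
def comps(b):
    "red line (upper, dark) and pointer (bright): fit lines v=a+b*u over mask; return endpoints"
    h=cv2.cvtColor(b,cv2.COLOR_BGR2HSV);m=(((h[...,0]<6)|(h[...,0]>172))&(h[...,1]>120)&(h[...,2]>50)).astype(np.uint8)
    n,l,st,c=cv2.connectedComponentsWithStats(m);out=[]
    for i in range(1,n):
        if st[i][2]>15 and st[i][3]<12 and 250<c[i][0]<450 and c[i][1]<200:
            v,u=np.nonzero(l==i);out.append((st[i].tolist(),c[i],np.polyfit(u,v,1)))
    return sorted(out,key=lambda o:o[1][1])
E
python3 - <<'E'
from meas import *
import pickle
s7=arm.sense();b7=arm.grab_frame('wrist');np.save('w7.npy',b7);pickle.dump(s7,open('s7.pkl','wb'))
s6=pickle.load(open('s6.pkl','rb'));b6=np.load('w6.npy')
print(s7['time_s'],s7['eef_pos'])
A,B=comps(b6),comps(b7)
for o in A+B: print(o[0],o[1].round(1),o[2].round(3))
for k,nm in((0,'line'),(1,'ptr')):
  for e in(0,.5,1):
    p=[]
    for o in(A[k],B[k]):
      u=o[0][0]-.5+e*o[0][2]; p.append((u,np.polyval(o[2],u)))
    print(nm,e,tri2(ray('wrist',*p[0],s6),ray('wrist',*p[1],s7)))
E
```

```text
20.15 [ 0.44366944 -0.30463475  0.2070898 ]
[326, 63, 25, 4, 44] [338.5  64.5] [ 0.076 38.906]
[316, 72, 33, 6, 117] [330.8  74.4] [ 0.079 48.352]
[324, 18, 25, 5, 43] [335.9  19.9] [  0.11  -16.942]
[314, 26, 33, 6, 116] [329.4  28.7] [ 0.093 -1.957]
line 0 (array([ 0.61504934, -0.35144818,  0.09587549]), np.float64(0.0008139921356238107))
line 0.5 (array([ 0.61651645, -0.36366308,  0.09474762]), np.float64(0.0006845780894329275))
line 1 (array([ 0.61809227, -0.37613558,  0.09397017]), np.float64(0.0005621260391352526))
ptr 0 (array([ 0.60437809, -0.34289101,  0.09586428]), np.float64(0.0011143179476363104))
ptr 0.5 (array([ 0.60563456, -0.35833699,  0.09618364]), np.float64(0.0009739773477279188))
ptr 1 (array([ 0.6070427 , -0.37397418,  0.09713387]), np.float64(0.0008443101196091242))
```

Line z ≈ 94.7 mm, pointer mid ≈ 96.2 mm: within about 1.5 mm, tilt ≈ +0.006. I'll go above the knob and take one wide-baseline view to refine.

Call:
servo_tool(rows=[[-0.1,1,-0.29,0,0],[-0.1,1,-0.3,0,0],[-0.1,1,-0.3,0,0],[-0.1,1,-0.3,0,0],[-0.1,1,-0.3,0,0],[-0.1,1,0,0,0],[-0.1,0.26,0,0,0],[-0.1,0,0,0,0],[-0.1,0,0,0,0]])

```text
time_s: 21.32
eef_pos: [0.5942, -0.2524, 0.207]
tcp_rot: [-3.142, 0.001, 0.099]
force: [0.5, -0.0, -0.4]
opening: 0.0414
finger_force: 0.0
```

Run:
```python
from meas import *
import pickle
s8=arm.sense();b8=arm.grab_frame('wrist');np.save('w8.npy',b8);pickle.dump(s8,open('s8.pkl','wb'))
s7=pickle.load(open('s7.pkl','rb'));b7=np.load('w7.npy')
s6=pickle.load(open('s6.pkl','rb'));b6=np.load('w6.npy')
print(s8['time_s'],s8['eef_pos'])
h=cv2.cvtColor(b8,cv2.COLOR_BGR2HSV);m=(((h[...,0]<6)|(h[...,0]>172))&(h[...,1]>120)&(h[...,2]>50)).astype(np.uint8)
n,l,st,c=cv2.connectedComponentsWithStats(m)
for i in range(1,n):
  if st[i][4]>40 and c[i][0]>300:
    print(st[i],c[i])
    if st[i][2]>20 and c[i][1]<260:
      for sp,bp in((s6,b6),(s7,b7)):
        P=comps(bp)[1]; print(tri2(ray('wrist',*P[1],sp),ray('wrist',*c[i],s8)))
```

```text
21.325 [ 0.59416248 -0.25237914  0.20696025]
[444  25  15  12 128] [450.7890625  30.6640625]
[351 190  28   3  66] [363.13636364 191.27272727]
(array([ 0.60583326, -0.35791654,  0.09459948]), np.float64(0.00038421494609828453))
(array([ 0.60586815, -0.35752899,  0.0950863 ]), np.float64(1.0435338700582042e-05))
```

The wide baseline puts the pointer at z ≈ 0.0948 against the line at 0.0947, which is level. I'll back off and do a final check.

Call:
servo_tool(rows=[[-0.1,-0.5,0,-1,0],[-0.1,-1,0,-1,0],[-0.1,-1,0,0,0],[-0.1,-1,0,0,0],[-0.1,-1,0,0,0],[-0.1,0,0,0,0],[-0.1,0,0,0,0],[-0.1,0,0,0,0]])

```text
time_s: 22.38
eef_pos: [0.4835, -0.2633, 0.2569]
tcp_rot: [3.141, -0.0, 0.1]
force: [0.6, -0.1, -0.2]
opening: 0.0414
finger_force: 0.0
```

Run:
```python
from h import *
a=arm.grab_frame('side');cv2.imwrite('pics/side9.png',a)
a=a.astype(int); r=a[70:100,88:115]; m=r[...,2]-np.maximum(r[...,1],r[...,0]); 
w=np.where(m>45,m,0); yy,xx=np.mgrid[70:100,88:115]; print((w*xx).sum()/w.sum(),(w*yy).sum()/w.sum(),arm.sense()['time_s'])
```

```text
101.26557152635182 89.38466803559206 22.425
```

View pics/side9.png

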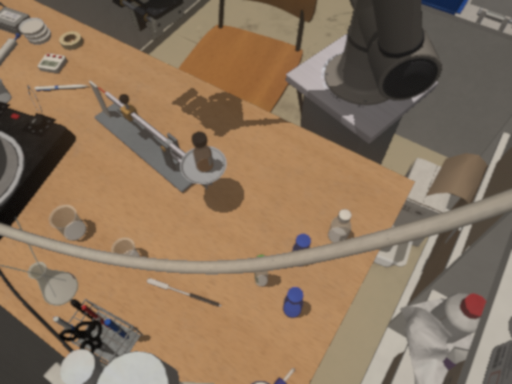

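Scene is fine: vial upright on the pan, bystanders in place. One free check of the height bias, using the plate top (known z = 0.126) in the saved views.

Run:
```python
from h import *
import pickle
D=[(pickle.load(open(f's{k}.pkl','rb')),np.load(f'w{k}.npy')) for k in(6,7,8)]
p,f=cam('wrist')
C=[]
for s,b in D:
  T=np.array(p['tool_from_camera']);Rt=R.from_euler('xyz',s['tcp_rot']).as_matrix()
  o=np.array(s['eef_pos'])+Rt@T[:3,3];c=(Rt@T[:3,:3]).T@(np.array([.6175,-.368,.126])-o)
  t=np.arctan2(np.hypot(c[0],c[1]),c[2]);q=np.array([p['cx'],p['cy']])+f*t*c[:2]/np.hypot(c[0],c[1])
  h=cv2.cvtColor(b,cv2.COLOR_BGR2HSV);m=((h[...,1]<40)&(h[...,2]>200)).astype(np.uint8)
  n,l,st,ce=cv2.connectedComponentsWithStats(m);i=min((i for i in range(1,n) if st[i][4]>50),key=lambda i:np.hypot(*(ce[i]-q)))
  print(q.round(1),st[i],ce[i].round(2));C.append(ce[i])
for i in(0,1): print(tri2(ray('wrist',*C[i],D[i][0]),ray('wrist',*C[2],D[2][0])))
print(tri2(ray('wrist',*C[0],D[0][0]),ray('wrist',*C[1],D[1][0])))
```

```text
[352.7  57.8] [331  51  33   9 162] [347.14  54.94]
[350.8   8.9] [329   3  33   8 141] [345.16   6.23]
[387.7 188. ] [368 183  30   5 146] [382.75 184.99]
(array([ 0.61939144, -0.36328649,  0.12456797]), np.float64(0.00016982465280168535))
(array([ 0.61941482, -0.36320363,  0.1247465 ]), np.float64(0.0001730383002315207))
(array([ 0.61926943, -0.36318589,  0.12515794]), np.float64(1.9035749533739667e-05))
```

```bash
python3 -c "
from bench import arm
print(arm.close_job())"
```

```text
the job is handed in; nothing more can be done
None
```

The job is handed in at about 22 s of the 45 s allowed: the brown vial stands upright on the pan, and the counterpoise has been slid until the released beam rests level to within about 0.005 rad (pointer roughly 1 mm above the red mark, by my measurement), with the other bottles untouched.

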